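Refit the idler wheel and hold the linisher's tensioner back for a new belt

TASK

The belt is off this bench linisher and its idler wheel is standing loose on the bench. Slip the wheel over the spindle of the sprung tensioner arm so that it sits fully down on its shoulder and let go of it; then push the arm back towards the drive drum, past the last click of its ratchet and on to its back stop or close to it, and finish still holding it there with the gripper's fingers so that a new belt can be slipped on. Leave the other things on the bench where they are.

Things in the scene. Friction and masses are not known exactly. Their poses are not given: they have to be found in the camera images.
- idler_wheel: the loose idler wheel: a plain aluminium cylinder, 50 mm in diameter and 50 mm tall, about 0.23 kg, standing on its flat end on the bench, with a 17 mm hole right through along its axis and a dark bearing ring round each mouth of the hole. Taller than the steel bushing near it. Origin: centre of its underside; z is its axis, up
- spindle_seat (a point): centre of the shoulder (26 mm across, 75 mm above the bench) at the foot of the arm's upright spindle, where the wheel's underside comes to rest. The bare steel spindle is 14 mm in diameter, rises 60 mm from here, its last 8 mm taper to 6 mm; it stands 130 mm from the pivot and moves with the arm. The point's -x points along the arm from the pivot to the grip, z up
- spindle_top (a point): tip of the same spindle, 135 mm above the bench
- handle (a point): middle of the arm's grip: an upright black cylinder 24 mm in diameter, from 83 to 137 mm above the bench (this point 110 mm), at the arm's free end, 190 mm from the pivot, 60 mm beyond the spindle. It is fixed to the arm and can be pushed or pinched from above
- pivot (a point): on the upright axis about which the tensioner arm swings, 72 mm above the bench. The linisher is bolted down: this point is still. The arm is a flat steel bar, 24 mm wide, its top 72 mm above the bench, that runs from here over 195 mm to the grip. Nothing on the machine stands higher than 137 mm above the bench
- tension_arm: the tensioner arm: bar, spindle and grip in one rigid piece. Origin on the pivot axis, 12 mm above the bench; its -x axis points along the bar to the grip, z up
- tensioner (a joint): swing of the arm, rad: 0 at the front stop, where its spring keeps it; grows clockwise seen from above (the grip moves to the arm's +y side, towards the big drive drum) to 0.46 at the back stop. The spring resists with 6 N at the grip at 0, 11 N at 0.46. The ratchet clicks near 0.13, 0.23, 0.33 and then keeps the arm from coming forward of that; let go farther back, it returns to 0.33
- pawl (a joint): lift of the sprung pawl slider off the ratchet, m: 0 when dropped, about 0.004 on the crest of a tooth. It works by itself: leave it alone
- bushing: bystander: a turned steel bushing, 46 mm in diameter, 30 mm tall, with a 20 mm hole, standing on the bench. Origin: centre of its underside
- oil_tin: bystander: a small closed grey oil tin, 42 mm in diameter, 85 mm tall, standing on the bench. Origin: centre of its underside
- frame_part: bystander: a milled aluminium frame, 60 x 110 x 16 mm, lying flat on the linisher's base plate (12 mm thick) between the drive drum and the arm's grip. Origin: centre of its underside
Things that resemble listed ones, but are neither listed nor needed, are in the scene too. There is more than one size of the idler_wheel; the job needs the smallest.

How it is judged:
On the way, in this order (a step that is already met when the one before it is completed fails the run):
1. the idler wheel sits fully down on the spindle's shoulder and has been let go (horizontal distance between idler_wheel and spindle_seat below 0.004 m and z of idler_wheel in the frame of spindle_seat between -0.003 and 0.003 m and contact force between the fingers and idler_wheel below 0.3 N), for 0.2 s.
2. the tensioner arm is pushed back past the last tooth and the pawl has dropped behind it (value of joint tensioner above 0.4 rad and value of joint pawl below 0.0015 m), for 0.2 s.
At the end, for the whole second after the job is handed in: arm still at 0.40 rad or more (last click 0.33, back stop 0.46), pawl dropped, so the gripper and not the pawl holds it; fingers press on the arm or the wheel it carries with over 4 N; wheel on the spindle, underside within 3 mm of the shoulder, centred within 4 mm (all of step 2 and velocity of joint tensioner between -0.05 and 0.05 rad/s and (contact force between the fingers and tension_arm above 4 N or contact force between the fingers and idler_wheel above 4 N) and horizontal distance between idler_wheel and spindle_seat below 0.004 m and z of idler_wheel in the frame of spindle_seat between -0.003 and 0.003 m); the arm keeps its last pose, push and grip.
It fails at once if the bushing is pushed out of place or knocked over (distance of bushing from where it was at the start of the episode above 0.03 m).
It fails at once if the oil tin is pushed out of place or knocked over (distance of oil_tin from where it was at the start of the episode above 0.03 m).
It fails at once if the milled frame is pushed out of place (distance of frame_part from where it was at the start of the episode above 0.03 m).
It also fails if it takes over 48 s, if anything falls off the work surface, if the arm or the gripper's body presses on something with over 40 N, if the wrist force passes 120 N, or if a joint passes its speed limit or range.

ROBOT

A 6-joint arm with a two-finger parallel gripper is mounted at the origin on the work surface. World frame = base frame: x ahead of the robot, y to its left, z up, the work surface at z = 0. Lengths are in m, angles in rad, forces in N, time in s.
With the tool pointing down it reaches from about 0.2 to 0.875 m from the base axis. Payload 3.4 kg.
Tool frame: the origin (TCP) lies between the finger pads; the fingertips stand 25 mm ahead of it and the grasp point (between the pads) lies 6 mm ahead of it (r.nose_length is the z of the fingertips in the tool frame, in m); z points along the fingers, y is the line along which they close (so a half turn about z gives the same grasp; the last joint's range is limited). The gripper opens to 94 mm and grips with 3 to 60 N. Pads are 16 mm wide; open, the fingers measure 119 mm over their backs; the gripper's body (75 mm by 177 mm) begins 78 mm behind the grasp point.
Start: joints at [-1.224, 0.276, 1.505, -0, 1.361, -0.121], TCP at [0.259, -0.513, 0.23] pointing down, gripper open.
Joint ranges: [-2.89, 2.89], [-0.75, 2.08], [0.22, 2.7], [-1.18, 4.32], [0.11, 2.71], [-2.7, 2.7]. Speed limits (rad/s): [2.57, 2.57, 3.14, 3.14, 3.14, 3.14].

INTERFACE

Orientations are given as a unit quaternion [w, x, y, z].
In Python, from plant import r, gripper_to, inverse_kinematics, vision, models, telemetry gives the robot as it stands. Calls block until the motion is done:
- r.move_to(position, orientation): joint-space move of the TCP to a pose.
- r.move_l(position, rot=None, vel=0.15, guard=None): straight line of the TCP; rot=None keeps the orientation; vel is the mean speed in m/s. With guard (N) it stops when the force on the tool has changed by that much, and returns True; else False.
- r.movej(angles): joint-space move.
- gripper_to(opening, f_grip=None): finger opening in m; f_grip is the grip in N (None keeps the last); returns when the fingers have stopped.
- r.hold(seconds).
- inverse_kinematics(position, orientation): joint angles nearest the present ones, or None.
- vision.snapshot(name): name is "scene" or "side" or "wrist"; returns the picture (384x512x3 uint8, red, green, blue); there is no depth.
- vision.get_calibration(name): a dict with "fx", "fy", "cx", "cy" (pixels), "position" and "orientation" of the camera in the world. Camera axes: x right, y down, z forward; pixel columns grow to the right and rows downward; lengths in m; the calibration is good to about 2 mm. A picture is of the moment at which its call begins: read the wrist's pose just before it. get_calibration takes no time and is no camera call; for the wrist camera it gives the pose at the moment of the call.
A pose or a line that the arm cannot do raises r.PlanningError and nothing moves.
- r.sign_off(): hands the job in; it is judged then, once.
Trained networks look in the newest picture that a camera, given by its name, has taken for a name from the list of things; names that differ only in an ending like _2 or _b are one class to them, and where a whole thing is asked for, a point or a joint stands for the part that bears it (a point fixed in the world has none). Each returns a list of dicts, best first, with "score" (0 to 1); they miss things now and then, are a little off and sometimes report something else, mostly with a low value. They report only what shows in the picture. A call takes as long as a camera call. They do not tell look-alikes from the thing itself.
- models.boxes_of(thing, camera): "at" ([x, y, z] in m, in world coordinates, good to about 4 mm: the middle of the surface that is visible of it).
- models.regions_of(thing, camera): "pixels" (384x512 bool, what is visible of it).
- models.mark_of(thing, camera): "at" ([x, y, z] in m, in world coordinates, good to about 4 mm: a listed point, or the origin of a listed thing).
Readings, each from a call of its own:
- telemetry.current_t(): time.
- telemetry.current_joints(): joint angles.
- telemetry.current_dq(): joint speeds.
- telemetry.current_joint_efforts(): joint torques, N m.
- telemetry.current_ee_pos(): TCP position.
- telemetry.current_tool_rot(): TCP orientation.
- telemetry.current_wrist_force(): force on the tool from outside, world axes, zero at the start.
- telemetry.current_torque(): the same for the moment, N m.
- telemetry.current_opening(): finger opening in m.
- telemetry.current_finger_force(): force on a finger pad.
Only numpy, scipy, OpenCV 4.12 (cv2) and the standard library are available. Lean on these libraries where they do the work, as an engineer would, in place of code of your own. Each camera call takes 0.05 s, during which the arm holds its last target. There are 200 camera calls.

## Working session

There is one attempt and no reset: what is moved stays moved. The work goes in short steps, each a Python script; the robot and the scene stay as the last script left them, time stands still between calls to the robot, and variables do not carry over. Pictures are saved under pics/ and viewed, at most 10 in all, crops included, and the job is handed in when it is done.

```bash
ls; mkdir -p pics; python3 - <<'E'
from plant import *
import cv2
for c in ["scene","side"]:
    im=vision.snapshot(c); cv2.imwrite(f"pics/{c}0.png",im[:,:,::-1])
    print(c,vision.get_calibration(c))
    for t in ["idler_wheel","spindle_seat","spindle_top","handle","pivot","bushing","oil_tin","frame_part","tension_arm"]:
        print(t,[(d["at"],round(d["score"],2)) for d in models.mark_of(t,c)][:5])
print(telemetry.current_t(),telemetry.current_tool_rot())
E
```

```text
pics
scene {'fx': 418.9082075008557, 'fy': 418.9082075008557, 'cx': 257.2626250111791, 'cy': 192.89861265406955, 'position': array([1.44500377, 0.00699704, 0.86378983]), 'orientation': array([-0.27497014,  0.57470973,  0.69949476, -0.32373946])}
idler_wheel [([0.5197, -0.5092, 0.0026], 0.89), ([0.3753, -0.3979, -0.0012], 0.58), ([0.4858, -0.409, -0.0023], 0.55)]
spindle_seat [([0.6142, -0.0227, 0.0736], 0.9)]
spindle_top [([0.6102, -0.0278, 0.1364], 0.82)]
handle []
pivot [([0.7198, 0.0351, 0.0746], 0.65), ([0.6103, -0.0276, 0.1402], 0.55)]
bushing [([0.7225, 0.0368, 0.0138], 0.39)]
oil_tin [([0.4562, -0.3084, 0.0007], 0.78), ([0.6257, -0.3117, -0.0024], 0.68), ([0.5155, 0.1414, 0.0134], 0.61)]
frame_part [([0.5164, 0.1403, 0.0108], 0.87)]
tension_arm [([0.7235, 0.0373, 0.0122], 0.8), ([0.4586, -0.3084, -0.0012], 0.74)]
side {'fx': 451.2944724655773, 'fy': 451.2944724655773, 'cx': 258.2170428766395, 'cy': 195.97794206790127, 'position': array([0.43063669, 0.49747296, 0.91418891]), 'orientation': array([ 0.03328562, -0.10966236,  0.93283893, -0.34158128])}
idler_wheel [([0.3743, -0.3977, 0.0007], 0.89), ([0.5265, -0.5089, -0.0009], 0.8), ([0.4871, -0.4105, -0.0005], 0.76)]
spindle_seat [([0.6089, -0.029, 0.0766], 0.75), ([0.4545, -0.3082, -0.0011], 0.39)]
spindle_top [([0.6109, -0.0228, 0.1332], 0.69), ([0.7192, 0.0412, 0.0712], 0.19)]
handle [([0.5571, -0.0577, 0.1134], 0.69), ([0.61, -0.0239, 0.1347], 0.5), ([0.4556, -0.3094, -0.0006], 0.26)]
pivot [([0.7215, 0.0425, 0.07], 0.79)]
bushing [([0.632, -0.3124, -0.0009], 0.83)]
oil_tin [([0.4544, -0.3111, -0.0031], 0.83), ([0.5202, 0.1406, 0.0124], 0.6)]
frame_part [([0.518, 0.1413, 0.0142], 0.87)]
tension_arm [([0.7185, 0.0365, 0.0169], 0.81)]
1.0 [4.89676749e-05 9.72768955e-01 2.31776956e-01 2.55034449e-06]
```

View pics/scene0.png

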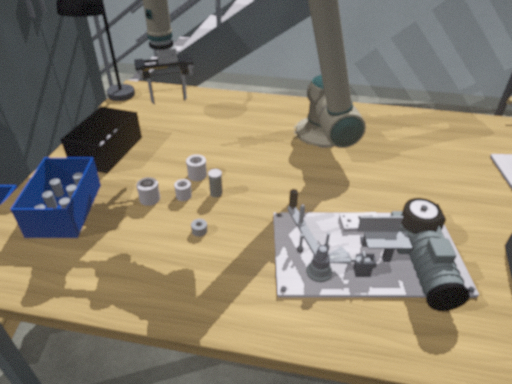

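View pics/side0.png

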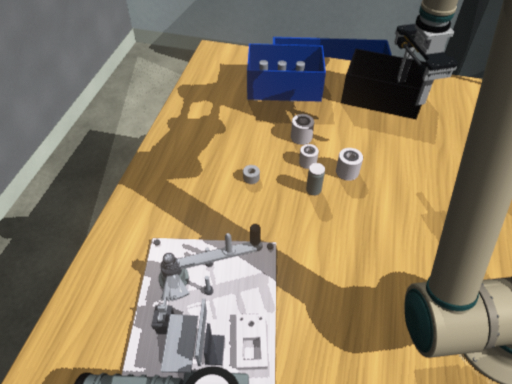

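The scene camera shows three wheels, at about (148,190), (183,188) and (196,167), with the tin at (215,183), the bushing at (199,228) and the spindle near (300,220). In both views the middle wheel, near (0.486,-0.410), is the smallest. I'll look from above with the wrist camera.

```bash
cat > h.py <<'E'
from plant import *
import numpy as np, cv2
from scipy.spatial.transform import Rotation as R
def yaw(deg): a=np.radians(deg)/2; return [0,np.cos(a),np.sin(a),0]
def ray(px,cal,z):
    q=cal["orientation"]; M=R.from_quat([q[1],q[2],q[3],q[0]]).as_matrix()
    d=M@np.array([(px[0]-cal["cx"])/cal["fx"],(px[1]-cal["cy"])/cal["fy"],1]); p=np.array(cal["position"])
    return p+d*(z-p[2])/d[2]
def proj(P,cal):
    q=cal["orientation"]; M=R.from_quat([q[1],q[2],q[3],q[0]]).as_matrix()
    c=M.T@(np.array(P)-cal["position"]); return [cal["fx"]*c[0]/c[2]+cal["cx"],cal["fy"]*c[1]/c[2]+cal["cy"]]
E
python3 - <<'E'
from h import *
r.move_to([0.486,-0.410,0.24],yaw(-45)); print(telemetry.current_joints())
cal=vision.get_calibration("wrist"); print(cal)
im=vision.snapshot("wrist"); cv2.imwrite("pics/w1.png",im[:,:,::-1])
for t in ["idler_wheel","bushing","oil_tin"]: print(t,[(d["at"],round(d["score"],2)) for d in models.mark_of(t,"wrist")])
for d in models.regions_of("idler_wheel","wrist"):
    m=d["pixels"].astype(np.uint8); c=max(cv2.findContours(m,0,1)[0],key=cv2.contourArea)
    print(d["score"],cv2.boundingRect(c),cv2.minEnclosingCircle(c))
print(proj([.486,-.41,.05],cal),telemetry.current_t())
E
```

```text
[-8.10660385e-01  3.63493025e-01  1.35095039e+00 -4.00310483e-04
  1.42727658e+00  1.54552659e+00]
{'fx': 301.5229577188998, 'fy': 301.5229577188998, 'cx': 256.7398057073358, 'cy': 194.09329131255586, 'position': array([ 0.54254136, -0.46719545,  0.39512977]), 'orientation': array([-0.05304513, -0.37906544,  0.91501831,  0.12742484])}
idler_wheel [([0.5227, -0.5089, 0.0018], 0.91), ([0.4868, -0.4091, 0.0014], 0.69), ([0.3752, -0.4002, -0.0005], 0.57)]
bushing [([0.625, -0.3122, -0.0002], 0.82)]
oil_tin [([0.4553, -0.3086, 0.0009], 0.67)]
0.93 (233, 154, 42, 47) ((253.64903259277344, 176.70191955566406), 23.57364273071289)
0.76 (283, 212, 53, 65) ((309.121337890625, 243.95303344726562), 33.24188995361328)
[np.float64(256.19650646238324), np.float64(179.61102349074395)] 2.725
```

View pics/w1.png

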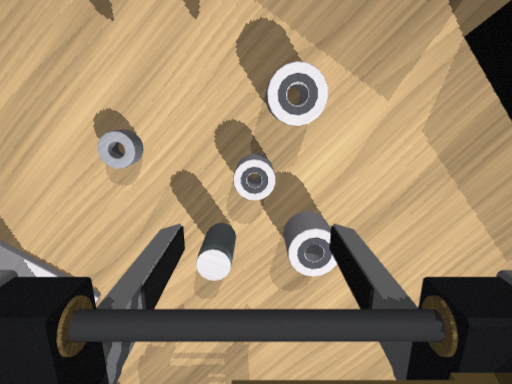

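The smallest wheel's top ring is centred near (254.5,179.5) px, and the other two are clearly bigger. I'll centre it by squeezing from two directions, use it to calibrate the wrist camera, then grip it.

```bash
cat >> h.py <<'E'
def circ(im,c,rad):
    "top-ring circle near c with radius about rad"
    g=cv2.medianBlur(cv2.cvtColor(im,cv2.COLOR_RGB2GRAY),3); x0,y0=int(c[0]-45),int(c[1]-45)
    h=cv2.HoughCircles(g[y0:y0+90,x0:x0+90],cv2.HOUGH_GRADIENT_ALT,1,10,param1=200,param2=.6,minRadius=int(rad*.2),maxRadius=int(rad*1.3))
    return [] if h is None else h[0]+[x0,y0,0]
E
python3 - <<'E'
from h import *
cal=vision.get_calibration("wrist")
p=ray((254.5,179.5),cal,.05); print("est",p)
gripper_to(.07,f_grip=8)
r.move_l([p[0],p[1],.029],vel=.2)
gripper_to(.03); print("open",telemetry.current_opening()); gripper_to(.07)
r.move_l([p[0],p[1],.029],rot=yaw(30.6))
gripper_to(.03); print("open",telemetry.current_opening()); gripper_to(.07)
r.move_l([p[0],p[1],.24],vel=.25)
cal=vision.get_calibration("wrist"); im=vision.snapshot("wrist"); cv2.imwrite("pics/w2.png",im[:,:,::-1])
e=telemetry.current_ee_pos(); px=proj([e[0],e[1],.05],cal); print(e,px); print(circ(im,px,22))
print(telemetry.current_t())
x,y=int(px[0]),int(px[1]); cv2.imwrite("pics/w2c.png",cv2.resize(im[y-40:y+40,x-40:x+40,::-1],(480,480),interpolation=cv2.INTER_NEAREST)); print(x,y)
E
```

```text
est [ 0.48751442 -0.40876296  0.05      ]
open 0.05097043139545729
open 0.05111431211779613
[ 0.48676496 -0.40801974  0.23804477] [np.float64(256.28990097693793), np.float64(179.27257709949282)]
[[257.         180.          21.95260048]
 [257.         180.          11.10908413]]
8.925
256 179
```

View pics/w2c.png

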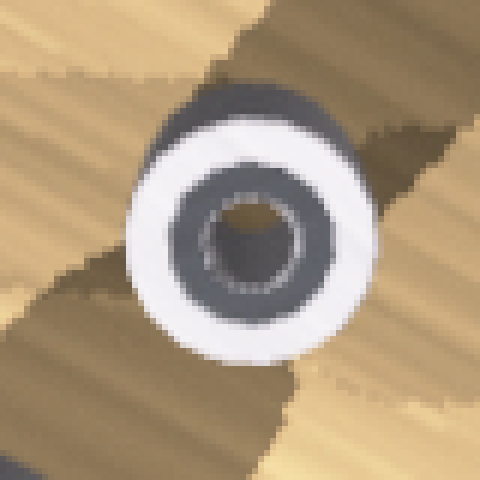

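The wheel's ring is centred at about (257.5,179.5), against a predicted (256.3,179.3). That puts the camera bias at roughly 1 px in x. Next I grip the wheel and look at the spindle.

```bash
python3 - <<'E'
from h import *
e=[.48751,-.40876]
r.move_l([*e,.036],vel=.2)
gripper_to(.03,f_grip=35); print("open",telemetry.current_opening(),telemetry.current_ee_pos())
r.move_l([*e,.25],vel=.25)
u=np.array([.861,.509])
s=np.array([.611,-.0255])-0.03*u
r.move_l([*s,.325],rot=yaw(30.6),vel=.35); r.hold(.3)
cal=vision.get_calibration("wrist"); im=vision.snapshot("wrist"); cv2.imwrite("pics/w3.png",im[:,:,::-1])
print(telemetry.current_ee_pos(),telemetry.current_wrist_force())
px=proj([.611,-.0255,.135],cal); print(px)
for t in ["spindle_top","spindle_seat","handle","pivot","idler_wheel"]: print(t,[(d["at"],round(d["score"],2)) for d in models.mark_of(t,"wrist")])
for d in models.regions_of("idler_wheel","wrist")[:1]: print(d["score"],cv2.boundingRect(d["pixels"].astype(np.uint8)))
x,y=int(px[0]),int(px[1]); cv2.imwrite("pics/w3c.png",cv2.resize(im[y-60:y+60,x-80:x+80,::-1],None,fx=5,fy=5,interpolation=cv2.INTER_NEAREST)); print(x-80,y-60,telemetry.current_t())
import pickle; pickle.dump(cal,open("cal3.pkl","wb"))
E
```

```text
open 0.05010142033909136 [ 0.48758463 -0.40860985  0.03690366]
[ 0.58503834 -0.04160472  0.32490818] [ 0.46394212 -0.48340435 -2.82783102]
[np.float64(255.27089095794403), np.float64(152.88180687111648)]
spindle_top [([0.6104, -0.0263, 0.137], 0.77), ([0.6264, -0.3103, -0.0], 0.18)]
spindle_seat [([0.6082, -0.0281, 0.0724], 0.96)]
handle [([0.5593, -0.0578, 0.1122], 0.64)]
pivot [([0.7203, 0.0399, 0.0684], 0.95)]
idler_wheel [([0.5231, -0.5078, 0.0034], 0.9), ([0.5835, -0.0416, 0.2852], 0.64)]
0.98 (209, 197, 96, 111)
175 92 13.4583
```

View pics/w3c.png

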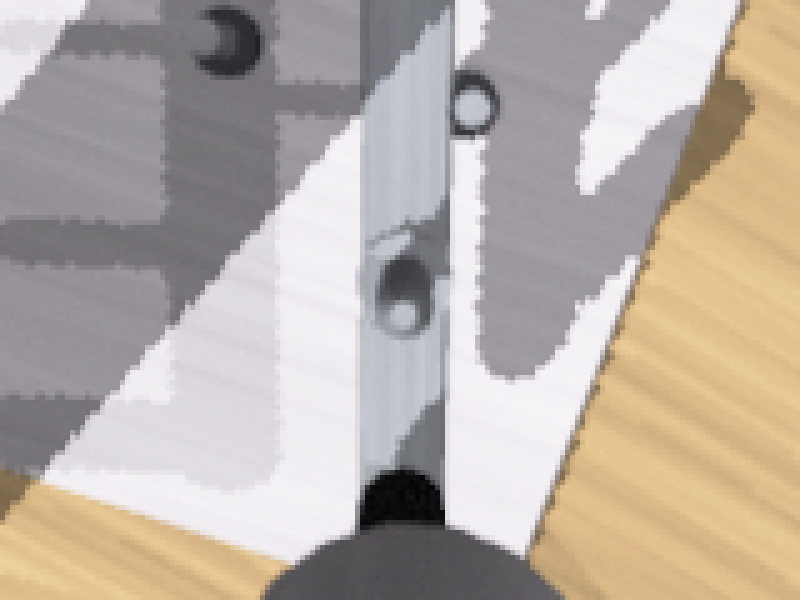

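The spindle tip shows at about (255.8,155.2), and the arm lies vertically in the image, so the yaw is right. I'll insert with a force guard.

```bash
python3 - <<'E'
from h import *
import pickle; cal=pickle.load(open("cal3.pkl","rb"))
p=ray((254.6,154.9),cal,.135); print(p)
def go(z,v,g=None):
    # correct steady tracking offset
    return r.move_l([p[0],p[1],z],vel=v,guard=g)
go(.185,.2); r.hold(.3); print(telemetry.current_ee_pos(),telemetry.current_wrist_force())
hit=go(.150,.04,6); print(hit,telemetry.current_ee_pos(),telemetry.current_wrist_force(),telemetry.current_torque())
if not hit:
    hit=go(.108,.04,8); print(hit,telemetry.current_ee_pos(),telemetry.current_wrist_force())
print(telemetry.current_t())
im=vision.snapshot("side"); cv2.imwrite("pics/s4.png",cv2.resize(im[190:340,140:340,::-1],None,fx=4,fy=4))
E
```

```text
[ 0.60861122 -0.02601068  0.135     ]
[ 0.60894275 -0.0261789   0.18609056] [-0.89682912 -1.1967523  -2.84233389]
False [ 0.60886775 -0.02604306  0.1502747 ] [ 0.45301555  0.16907326 -2.57675951] [-0.01896482 -0.02366875 -0.02501421]
True [ 0.60818786 -0.02597882  0.111831  ] [-0.11988361  0.45191689  4.5935458 ]
16.5333
```

View pics/s4.png

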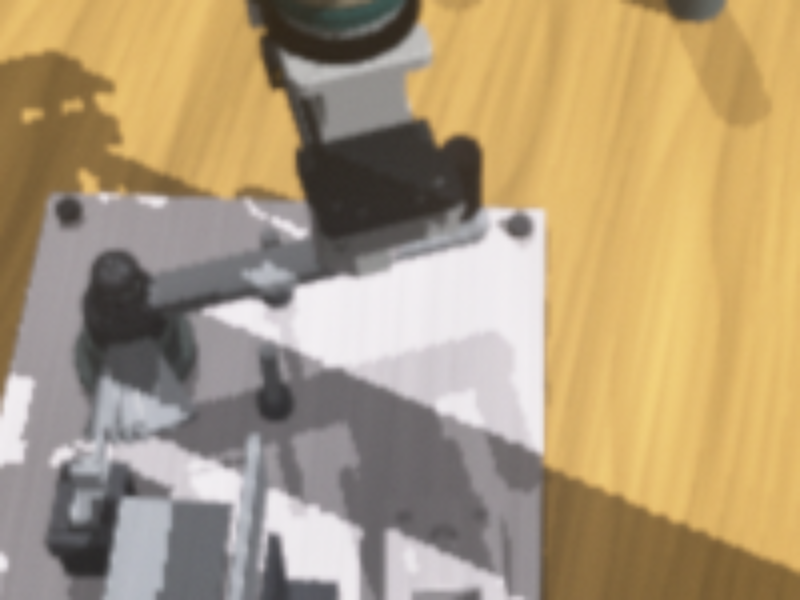

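The first contact came at TCP z = 0.1118, exactly the seated height. Release and check.

```bash
python3 - <<'E'
from h import *
gripper_to(.075); r.hold(.4)
e=telemetry.current_ee_pos(); print(e)
r.move_l([e[0],e[1],.24],vel=.15)
c=np.array([.6086,-.026])-.02*np.array([.861,.509])
r.move_l([*c,.30],vel=.25); r.hold(.2)
cal=vision.get_calibration("wrist"); im=vision.snapshot("wrist")
for t in ["idler_wheel","spindle_top","handle"]: print(t,[(d["at"],round(d["score"],2)) for d in models.mark_of(t,"wrist")])
print(proj([.6086,-.026,.125],cal),proj([.5568,-.0566,.137],cal),telemetry.current_t())
cv2.imwrite("pics/w5.png",cv2.resize(im[100:280,150:370,::-1],None,fx=3,fy=3))
E
```

```text
[ 0.60700967 -0.02580866  0.11035686]
idler_wheel [([0.6051, -0.0276, 0.0767], 0.57), ([0.3722, -0.3986, -0.0007], 0.56)]
spindle_top [([0.6087, -0.0254, 0.1378], 0.79)]
handle [([0.5592, -0.0574, 0.1095], 0.68)]
[np.float64(257.3187036245445), np.float64(163.5111534647265)] [np.float64(257.22283940316487), np.float64(218.69402287564668)] 19.3833
```

View pics/w5.png

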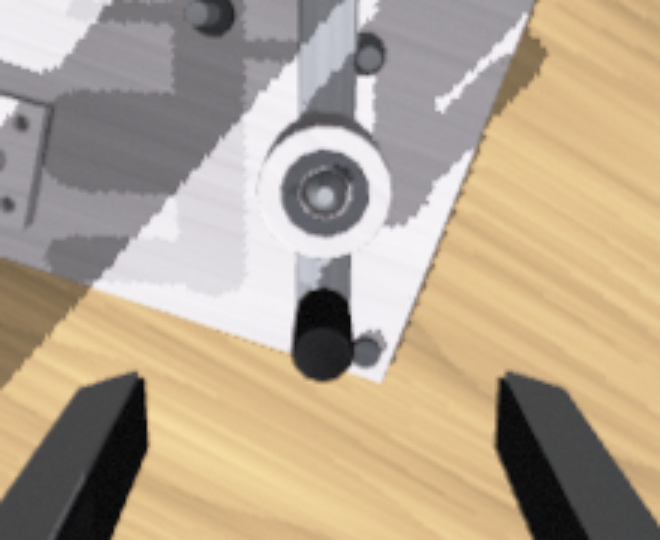

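The wheel is seated, with its ring at about (258,163) and the spindle tip inside it. The grip top is at (257,217), as predicted. Now I pinch the handle and swing the arm along the arc.

```bash
python3 - <<'E'
from h import *
P=np.array([.7205,.0402])
def at(th): a=np.radians(30.6)-th; return P-.19*np.array([np.cos(a),np.sin(a)])
h=at(0); gripper_to(.05)
r.move_l([*h,.18],vel=.2); r.move_l([*h,.121],vel=.15)
gripper_to(.01,f_grip=40); print("open",telemetry.current_opening(),telemetry.current_ee_pos())
for th in [.07,.14,.21,.28,.35,.40,.44]:
    r.move_l([*at(th),.121],rot=yaw(30.6-np.degrees(th)),vel=.06)
    e=telemetry.current_ee_pos(); a=np.arctan2(P[1]-e[1],P[0]-e[0])
    print(th,"est",round(np.radians(30.6)-a,3),telemetry.current_wrist_force().round(1),round(telemetry.current_opening(),4))
r.hold(.5); e=telemetry.current_ee_pos(); a=np.arctan2(P[1]-e[1],P[0]-e[0])
print("final",np.radians(30.6)-a,e,telemetry.current_wrist_force(),telemetry.current_finger_force(),telemetry.current_t())
im=vision.snapshot("wrist"); cv2.imwrite("pics/w6.png",im[:,:,::-1])
for c in ["side","scene"]:
    vision.snapshot(c)
    print(c,[(t,[(d["at"],round(d["score"],2)) for d in models.mark_of(t,c)][:2]) for t in ["spindle_top","frame_part","handle"]])
E
```

```text
open 0.02324768036965059 [ 0.55680391 -0.05564493  0.12168795]
0.07 est 0.058 [ 1.9 -4.2  2.8] 0.0232
0.14 est 0.131 [ 2.7 -4.1  2.3] 0.0235
0.21 est 0.196 [ 2.9 -7.8  2.1] 0.0235
0.28 est 0.266 [ 2.9 -8.1  2.7] 0.0234
0.35 est 0.337 [ 2.1 -6.9  2.9] 0.0232
0.4 est 0.385 [ 2.6 -9.4  2.7] 0.0236
0.44 est 0.425 [  3.  -10.2   2.7] 0.0233
final 0.4235496729545252 [0.53300055 0.01939257 0.1216242 ] [ 1.51939656 -9.16927059  3.33046377] 40.04212439060211 24.7917
side [('spindle_top', [([0.5922, 0.0267, 0.1343], 0.95)]), ('frame_part', [([0.5171, 0.1443, 0.0145], 0.97)]), ('handle', [])]
scene [('spindle_top', [([0.629, -0.3138, -0.004], 0.7), ([0.5952, 0.0252, 0.1368], 0.68)]), ('frame_part', [([0.6301, -0.3126, 0.0027], 0.58), ([0.516, 0.144, 0.012], 0.57)]), ('handle', [([0.5315, 0.0168, 0.1112], 0.9)])]
```

View pics/w6.png

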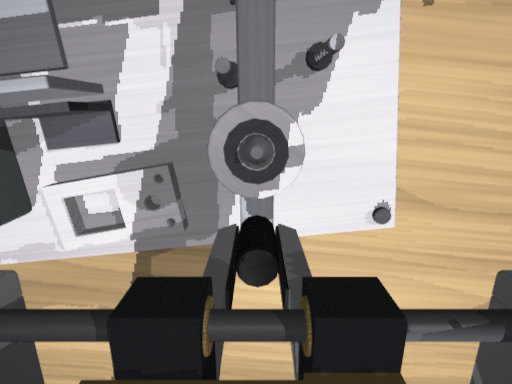

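The wheel is still seated on the spindle at (257,150), with the handle pinched at (257,255). I'll press on under guard to the back stop, confirm the angle, then hand in.

```bash
python3 - <<'E'
from h import *
P=np.array([.7205,.0402])
def at(th): a=np.radians(30.6)-th; return P-.19*np.array([np.cos(a),np.sin(a)])
for th in [.46,.48,.495]:
    hit=r.move_l([*at(th),.121],rot=yaw(30.6-np.degrees(th)),vel=.03,guard=8)
    e=telemetry.current_ee_pos(); a=np.arctan2(P[1]-e[1],P[0]-e[0])
    print(th,hit,"est",round(np.radians(30.6)-a,3),telemetry.current_wrist_force().round(1))
    if hit or abs(telemetry.current_wrist_force()[1])>16: break
r.hold(.8); e=telemetry.current_ee_pos(); a=np.arctan2(P[1]-e[1],P[0]-e[0])
print(np.radians(30.6)-a,telemetry.current_wrist_force(),telemetry.current_finger_force(),telemetry.current_t())
E
```

```text
0.46 False est 0.444 [ 2.8 -9.6  1.9]
0.48 False est 0.464 [ 2.4 -9.7  2.8]
0.495 False est 0.471 [  2.2 -13.6   2.4]
0.4706577036446963 [  3.04769463 -13.22916437   2.20338171] 40.08674383163452 26.8417
```

```bash
python3 -c "
from plant import *
print(r.sign_off())"
```

```text
the job is handed in; nothing more can be done
None
```

I handed the job in at about 27 s: the smallest wheel is seated on the spindle and let go, and the fingers hold the arm by its grip at its back stop (about 0.46 rad); the hand-in returned no verdict.

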